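# Clamp the sample block for measuring

### The job

Clamp the metal sample block in the inspection fixture: with a finger, swing the open clamp strap round until it lies fully home across the block, and only then push the cam lever all the way down so that the strap is locked onto the block. Only push, do not pick anything up; leave the block seated in its nest and the other things on the bench where they are.

Things in the scene. Friction and masses are not known exactly. Their poses are not given: they have to be found in the camera images.
- fixture: aluminium base plate, 130 (x) x 220 (y) x 15 mm, fixed to the bench; origin at the centre of its underside, z up. In its own frame: a nest with 6 mm high rims at the middle holds the sample block; at y = -75 mm stands the strap's pivot post; at y = +84 to +108 mm stand two upright steel cheeks (33 mm over both in x, 103 mm high) that carry the cam lever. The closed strap lies along the +y axis from post to cheeks.
- strap_pivot (a point): point on the strap's vertical pivot axis, at the strap's mid-height (61 mm above the bench); at x = 0, y = -75 mm in the fixture's frame
- strap (a joint): swing angle of the clamp strap about its vertical pivot, rad: 0 = fully home across the block, against its stop; grows as it opens, counter-clockwise seen from above, to 1.9. At angle q the strap points along (-sin q, cos q) in the fixture's frame, so when open it reaches out to the fixture's -x side. It turns stiffly (0.08 N m of friction) and stays where it is left.
- strap_push (a point): point on the centre line of the strap, 85 mm from the pivot, at mid-height. The strap is a flat steel bar 22 mm wide, 14 mm thick (54 to 68 mm above the bench; low nuts on its top, at the pivot and above the pad, reach 75 mm), reaching 156 mm from the pivot; the axes turn with it, its y runs out along the strap
- pad: round rubber pressure pad, 18 mm across and 6.5 mm long, under the strap 75 mm from the pivot; origin at its upper face. With the strap home it stands over the middle of the block, 1 to 2 mm clear of it until the cam lever is pushed down: from upright to fully down the lever lowers the strap by up to 3.5 mm and presses the pad on the block
- lever_pivot (a point): point on the cam lever's level pivot axis (along the fixture's x), at y = 92 mm in the fixture's frame, 90 mm above the bench
- cam_lever (a joint): angle of the cam lever from upright, rad: 0 = straight up, grows as it tips outward, towards the fixture's +y; 1.45 = fully down (nearly level), its stop. At angle q it points along (y, z) = (sin q, cos q) in the fixture's frame. It turns stiffly (0.3 N m of friction, about 4 N at the handle) and stays where it is left.
- lever_end (a point): centre of the thickened end of the cam lever's handle, 90 mm from its pivot. The handle is a steel bar 16 mm wide (x) and 8 mm thick, from 12 to 96 mm from the pivot; the end bead is 18 mm wide and 12 mm thick
- sample: the sample block in the nest: a machined aluminium block, 50 (x) x 42 (y) x 30 mm with a 16 mm bore through it along x; origin at the centre of its underside, which rests on the plate 15 mm above the bench. Loose, about 0.17 kg
- spare_block: bystander: a second block like the sample, lying on the bench on the fixture's -x side, under the strap's sweep; origin at the centre of its underside, 30 mm high
- ring_gauge: bystander: steel ring, 48 mm across, 14 mm high, on the bench on the fixture's -x side; origin at the centre of its underside
- plug_gauge: bystander: small steel plug gauge lying on the bench on the fixture's +x side, 93 mm long, 16 mm high; origin under its middle
- bottle: bystander: white bottle, 60 mm across, 150 mm high, standing to the robot's right; origin at the centre of its underside
- mug: bystander: white mug, 80 mm across, 90 mm high, standing to the robot's right; origin at the centre of its underside
- check_weight: bystander: steel check weight with a knob, 44 mm across, 72 mm high, standing to the robot's right; origin at the centre of its underside
- screwdriver: bystander: screwdriver lying to the robot's left
There are look-alikes about, which are no part of the job. What is shaped like the sample but pink is not meant.

How it is judged (in metres and radians):
On the way, in this order (a step that is already met when the one before it is completed fails the run):
1. the strap lies fully home across the block while the cam lever is still up (value of joint strap below 0.07 rad and value of joint cam_lever below 0.9 rad), for 0.2 s.
2. the cam lever is pushed fully down with the strap home (value of joint cam_lever above 1.37 rad and value of joint strap below 0.07 rad), for 0.2 s.
At the end, for the whole second after the job is handed in: The strap is home (within 0.07 rad of its stop), the cam lever is fully down (past 1.37 rad) and at rest, the pad presses on the sample block with more than 2 N, and the block sits flat in its nest, within 6 mm of its middle (all of step 2 and contact force between pad and sample above 2 N and horizontal distance between sample and fixture below 0.006 m and z of sample in the frame of fixture below 0.018 m and angle between sample's own z axis and vertical below 0.06 rad and velocity of joint cam_lever between -0.05 and 0.05 rad/s); the robot touches nothing.
It fails at once if the cam lever is pushed down while the strap is not home (value of joint cam_lever above 1 rad and value of joint strap above 0.15 rad).
It fails at once if the sample block is lifted out of its nest or shifted off it (z of sample in the frame of fixture above 0.021 m or horizontal distance between sample and fixture above 0.01 m).
It fails at once if another thing on the bench is moved (over 20 mm), lifted or knocked over (distance of any of spare_block, ring_gauge, plug_gauge, bottle, mug, check_weight, screwdriver from where it was at the start of the episode above 0.02 m or angle between any of bottle, mug, check_weight's own z axis and vertical above 0.5 rad).
It also fails if it takes over 51 s, if anything falls off the work surface, if the arm or the gripper's body presses on something with over 40 N, if the wrist force passes 120 N, or if a joint passes its speed limit or range.

### The arm

A 6-joint arm with a two-finger parallel gripper is mounted at the origin on the work surface. World frame = base frame: x ahead of the robot, y to its left, z up, the work surface at z = 0. Lengths are in m, angles in degrees, forces in N, time in s.
With the tool pointing down it reaches from about 0.35 to 0.875 m from the base axis. Payload 4.2 kg.
Tool frame: the origin (TCP) lies midway between the tips of the shut fingers; the grasp point (between the pads) lies 19 mm behind it; y points along the fingers, x is the direction in which the jaws open and shut, and the axes are right-handed (so a half turn about y gives the same grasp; the last joint's range is limited). The gripper opens to 87 mm and grips with 3 to 60 N. Pads are 19 mm wide; open, the fingers measure 117 mm over their backs; the gripper's body (75 mm by 190 mm) begins 51 mm behind the grasp point.
Start: joints at [-59.267, 22.042, 0.453, 0, -68.411, -14.817], TCP at [0.171, -0.601, 0.223] pointing down, gripper open.
Joint ranges: [-179.83, 179.83], [-69.29, 118.12], [-61.27, 80.66], [-181.25, 117.63], [-171.15, -9.14], [-177.46, 177.46]. Speed limits (degrees/s): [159.86, 159.86, 180, 180, 180, 180].

### API

Orientations are given as a 3x3 rotation matrix whose columns are the frame's x, y, z axes.
In Python, from station import * gives the robot as it stands.
- The arm moves only by the tool jog_arm, never from a script. Its argument "series" is a list of rows, each a list of 3 entries, a list of its own where there are three numbers: the shift along the tool's x, y, z in m, then the turn, a rotation vector about the tool's x, y, z in degrees, then the finger opening in m, from 0 to 0.087. A call has 1 to 10 rows; each row shifts and turns the commanded pose from where the row before left it, along the tool's axes as they then stand; what a row does not reach is not made up. A row lasts 1/8 s, in which the tool goes at most 62.5 mm and 10.7 degrees, less where a joint would pass 70% of its speed; a pose out of reach is approached as far as the arm can. A call is refused whole if a number of a shift passes 0.0625 or a number of a turn 10.7, either way. A call with a gripper value outside its range is refused whole. The fingers move at their own pace and stop on an object; the grip force is fixed at half the most. Time passes only in rows, so rows that do not move let the fingers close. It gives the time, the measured TCP pose, the force and the opening at its end, in the units of the state.
- sense(): the state, without advancing time (a new reading comes with each control period).
- capture(name): name is "scene" or "top" or "wrist"; returns the picture (480x640x3 uint8, red, green, blue); there is no depth.
- camera_info(name): a dict with "fx", "fy", "cx", "cy" (pixels), "rvec" (rotation vector, rad) and "tvec" (3), from world to camera coordinates, as OpenCV has them. Camera axes: x right, y down, z forward; pixel columns grow to the right and rows downward; lengths in m; the calibration is good to about 2 mm. A picture is of the moment at which its call begins: read the wrist's pose just before it. camera_info takes no time and is no camera call; for the wrist camera it gives the pose at the moment of the call.
- finish_job(): hands the job in, once; it reports no verdict.
The state is a dict: "time_s": time; "joints": joint angles; "joint_velocities": joint speeds; "effort": joint torques, N m; "tcp_pos": TCP position; "ee_rot": TCP orientation; "wrist_force": force on the tool from outside, world axes, zero at the start; "moment": the same for the moment, N m; "gripper_width": opening from 0.0 (shut) to 1.0 (fully open).
Only numpy, scipy, OpenCV 4.12 (cv2) and the standard library are available. Lean on these libraries where they do the work, as an engineer would, in place of code of your own. Each camera call takes 0.05 s, during which the arm holds its last target. There are 200 camera calls.

## Working session

There is one attempt and no reset: what is moved stays moved. The work goes in short steps, Python scripts to look and compute and a tool call to move; the robot and the scene stay as the last step left them, time stands still between calls to the robot, and variables do not carry over. Pictures are saved under pics/ and viewed, about 8 in all and at most 12, crops included, and the job is handed in when it is done.

Besides the shell and the picture viewer there is one more tool, called after "Request:" as a command line: name --argument value ..., lists and objects as JSON in quotes. jog_arm: Moves the arm, as the interface text tells. Its arguments: {"type":"object","properties":{"series":{"type":"array","items":{"type":"array"}}},"required":["series"]}

```bash
mkdir -p pics; python3 - <<'E'
from station import *
import cv2
s=sense();print(s)
for n in("scene","top"):
    cv2.imwrite(f"pics/{n}0.png",capture(n)[:,:,::-1]);print(n,camera_info(n))
E
```

```text
{'time_s': 0.0, 'joints': array([-5.92671526e+01,  2.20911704e+01,  3.78457800e-01, -3.01204692e-02,
       -6.84113971e+01, -1.48171067e+01]), 'joint_velocities': array([-0.01847905, -0.01109516, -0.07205277,  0.04751288,  0.09282613,
       -0.01249866]), 'effort': array([-2.04835965e-05, -3.90665281e+01,  1.87401474e+01,  4.22007456e+00,
        1.08029565e-02, -1.98030239e-04]), 'tcp_pos': array([ 0.1712462 , -0.60044026,  0.22144334]), 'ee_rot': array([[-2.74036138e-01, -6.86768002e-04, -9.61719150e-01],
       [ 9.61716835e-01,  2.11167433e-03, -2.74036986e-01],
       [ 2.21903747e-03, -9.99997535e-01,  8.18012725e-05]]), 'wrist_force': array([ 0.58687694, -0.5749905 ,  0.0905222 ]), 'moment': array([-0.00031744,  0.02566303,  0.06264414]), 'gripper_width': 1.002776582920838}
scene {'fx': 454.00842509113556, 'fy': 454.00842509113556, 'cx': 317.60292362064473, 'cy': 240.22935588115467, 'rvec': array([ 2.42845167,  0.88213105, -0.25744247]), 'tvec': array([-0.43228927, -0.20315194,  1.37406113])}
top {'fx': 512.408819691019, 'fy': 512.408819691019, 'cx': 326.73867350583595, 'cy': 241.0562266739978, 'rvec': array([ 2.13837084, -2.20158755,  0.09543287]), 'tvec': array([0.02155837, 0.56410342, 1.6365708 ])}
```

View pics/scene0.png

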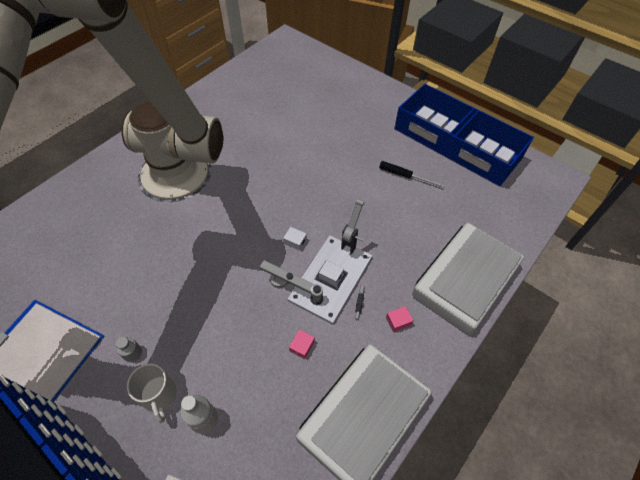

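View pics/top0.png

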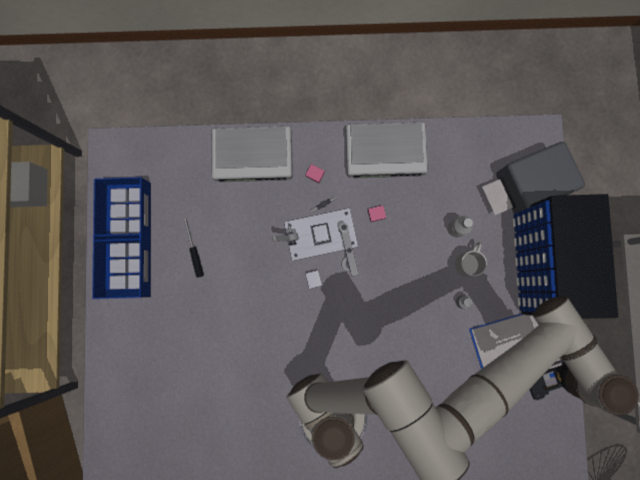

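```bash
python3 - <<'E'
import cv2,numpy as np
a=cv2.imread("pics/scene0.png")[190:340,240:400]
b=cv2.imread("pics/top0.png")[190:300,260:400]
a=cv2.resize(a,None,fx=5,fy=5,interpolation=cv2.INTER_CUBIC)[:600]
b=cv2.resize(b,None,fx=5.4,fy=5.4,interpolation=cv2.INTER_CUBIC)
# brighten & rulers
for im,f,x0,y0,n in((a,5,240,190,'c1'),(b,5.4,260,190,'c2')):
    for u in range(0,int(im.shape[1]/f)+1,10):
        cv2.putText(im,str(u+x0),(int(u*f),10),0,.35,(0,255,255),1);cv2.line(im,(int(u*f),12),(int(u*f),18),(0,255,255),1)
    for v in range(0,int(im.shape[0]/f)+1,10):
        cv2.putText(im,str(v+y0),(0,int(v*f)+4),0,.35,(0,255,255),1);cv2.line(im,(25,int(v*f)),(32,int(v*f)),(0,255,255),1)
    cv2.imwrite(f"pics/{n}.png",im)
E
```

```text
(no output)
```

View pics/c1.png

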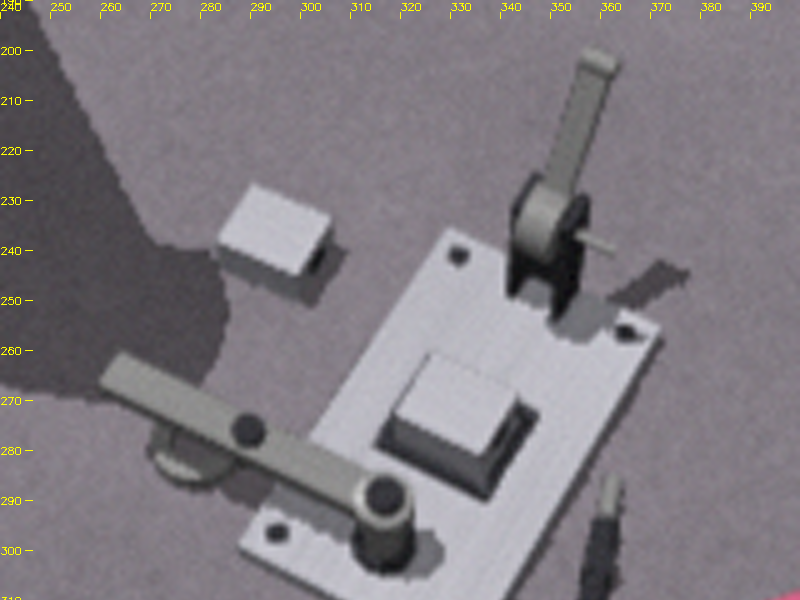

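View pics/c2.png

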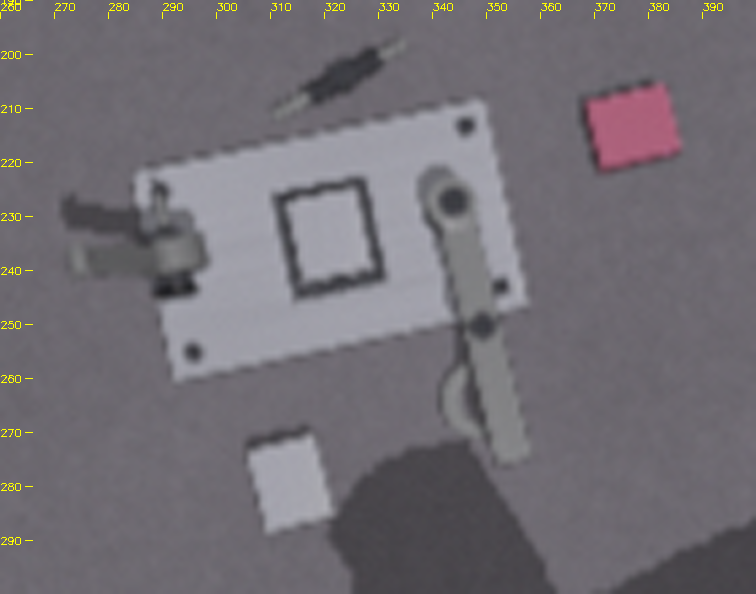

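```bash
cat > h.py <<'E'
import numpy as np,cv2
from scipy.optimize import least_squares
from station import *
def proj(n,P):
    c=camera_info(n);K=np.array([[c['fx'],0,c['cx']],[0,c['fy'],c['cy']],[0,0,1]])
    return cv2.projectPoints(np.asarray(P,float).reshape(-1,3),c['rvec'],c['tvec'],K,None)[0][:,0]
def Rz(a):return np.array([[np.cos(a),-np.sin(a),0],[np.sin(a),np.cos(a),0],[0,0,1]])
def ray(n,uv,z):
    c=camera_info(n);K=np.array([[c['fx'],0,c['cx']],[0,c['fy'],c['cy']],[0,0,1]])
    R=cv2.Rodrigues(c['rvec'])[0];d=R.T@np.linalg.inv(K)@[*uv,1];o=-R.T@c['tvec'];return o+d*(z-o[2])/d[2]
E
python3 - <<'E'
from h import *
f=5.4;T=lambda u,v:((u+.5)/f-.5+260,(v+.5)/f-.5+190)
S=lambda u,v:((u+.5)/5-.5+240,(v+.5)/5-.5+190)
pl=dict(a=(-.065,.11,.015),b=(.065,.11,.015),c=(.065,-.11,.015),d=(-.065,-.11,.015))
top=dict(d=T(528,300),a=T(176,380),b=T(135,172),c=T(484,98))
sc=dict(a=S(448,230),b=S(662,335),d=S(240,543))
def model(p):
    R=Rz(p[2]);t=np.array([p[0],p[1],0]);w=lambda P:R@P+t
    st=lambda q,r,z:w((-np.sin(q)*r,-.075+np.cos(q)*r,z))
    le=w((0,.092+.09*np.sin(p[4]),.09+.09*np.cos(p[4])))
    it=[]
    for k,v in top.items(): it.append(('top',w(pl[k]),v,'pl'+k))
    for k,v in sc.items(): it.append(('scene',w(pl[k]),v,'pl'+k))
    it+=[('top',st(p[3],0,.075),T(454,201),'piv'),('scene',st(p[3],0,.075),S(385,495),'piv'),
     ('top',st(p[3],.075,.075),T(483,325),'padnut'),('scene',st(p[3],.075,.075),S(248,430),'padnut'),
     ('top',st(p[3],.156,.068),T(511,460),'end'),('scene',st(p[3],.156,.068),S(112,365),'end'),
     ('top',le,T(78,260),'lev'),('scene',le,S(600,64),'lev')]
    return it
def res(p):return np.concatenate([proj(n,P)[0]-uv for n,P,uv,_ in model(p)])
c=ray('top',T(330,238),.045);print(c)
s=least_squares(res,[c[0],c[1],0.2,1.7,0.2],loss='soft_l1')
print(s.x,np.degrees(s.x[2:]))
for (n,P,uv,k),r in zip(model(s.x),s.fun.reshape(-1,2)):print(n,k,P.round(4),r.round(1))
np.save('p.npy',s.x)
for k,n,uv,z in[('spare','top',T(290,485),.03),('spare','scene',S(275,230),.03),('ring','top',T(460,400),.014),('ring','scene',S(185,455),.014)]:print(k,ray(n,uv,z).round(3))
E
```

```text
[0.58717665 0.02373412 0.045     ]
[0.59053356 0.02194698 0.18367743 1.57767824 0.56060016] [10.52394174 90.39430481 32.1200229 ]
top pld [ 0.5467 -0.0981  0.015 ] [1.2 0.7]
top pla [0.5065 0.1182 0.015 ] [0.4 0.1]
top plb [0.6343 0.142  0.015 ] [-0.1 -0. ]
top plc [ 0.6745 -0.0743  0.015 ] [ 0.7 -0.4]
scene pla [0.5065 0.1182 0.015 ] [ 0.3 -0.7]
scene plb [0.6343 0.142  0.015 ] [ 0.7 -1.6]
scene pld [ 0.5467 -0.0981  0.015 ] [-0.3  0.6]
top piv [ 0.6042 -0.0518  0.075 ] [ 0.6 -0.2]
scene piv [ 0.6042 -0.0518  0.075 ] [ 0.4 -0.4]
top padnut [ 0.5306 -0.066   0.075 ] [ 0.5 -0.1]
scene padnut [ 0.5306 -0.066   0.075 ] [ 0.7 -0.8]
top end [ 0.4511 -0.0813  0.068 ] [0.9 0.1]
scene end [ 0.4511 -0.0813  0.068 ] [-0.  -0.4]
top lev [0.565  0.1594 0.1662] [0.5 0.3]
scene lev [0.565  0.1594 0.1662] [ 0.8 -0.1]
spare [0.442 0.052 0.03 ]
spare [0.443 0.048 0.03 ]
ring [ 0.49  -0.051  0.014]
ring [ 0.491 -0.077  0.014]
```

Candidates (top picture). Sample-like blocks: the sample in the nest at (321,234), the spare at (313,279), and pinks at (316,173) and (377,213). The nest block is the sample. In the close crop, the strap is the bar from the post at (344,227) to (354,275) and the lever end is at (274,238). The fitted model agrees to about 1 px, with the strap at 90° and the lever at 32°. Next I approach behind the strap.

Request:
jog_arm --series '[[[0.031,0,-0.0386],[0,0,0],0],[[0.031,0,-0.0386],[0,0,0],0],[[0.031,0,-0.0386],[0,0,0],0],[[0.031,0,-0.0386],[0,0,0],0],[[0.031,0,-0.0386],[0,0,0],0],[[0.031,0,-0.0386],[0,0,0],0],[[0.031,0,-0.0386],[0,0,0],0],[[0.031,0,-0.0386],[0,0,0],0],[[0.031,0,-0.0386],[0,0,0],0],[[0.031,0,-0.0386],[0,0,0],0]]'

```text
time_s: 1.35
tcp_pos: [0.4581, -0.1955, 0.2224]
ee_rot: [[-0.274, -0.0, -0.962], [0.962, 0.0, -0.274], [0.0, -1.0, 0.0]]
wrist_force: [0.8, -0.8, 0.1]
gripper_width: 0.018
```

Request:
jog_arm --series '[[[0.031,0,-0.0386],[0,0,0],0],[[0.031,0,-0.0386],[0,0,0],0],[[0,0,0],[0,5,0],0],[[0,0,0],[0,0,0],0]]'

```text
time_s: 1.85
tcp_pos: [0.5147, -0.1157, 0.2219]
ee_rot: [[-0.191, -0.001, -0.982], [0.982, 0.0, -0.191], [0.0, -1.0, 0.001]]
wrist_force: [0.3, -0.6, -0.5]
gripper_width: 0.003
```

```bash
cat > st.py <<'E'
from h import *
s=sense();p=np.load('p.npy');R=s['ee_rot'];piv=Rz(p[2])@[0,-.075,0]+[p[0],p[1],0]
print(s['time_s'],s['tcp_pos'].round(4),s['wrist_force'].round(1),s['gripper_width'],'\n',R.round(3))
d=R.T@(s['tcp_pos']-piv);print('tool-frame rel pivot',d.round(4),'yaw of x',np.degrees(np.arctan2(R[1,0],R[0,0])),'fixture', (Rz(-p[2])@(s['tcp_pos']-[p[0],p[1],0])).round(4))
E
python3 st.py
```

```text
1.85 [ 0.5147 -0.1157  0.2219] [ 0.3 -0.6 -0.5] 0.0034311150032795053 
 [[-0.191 -0.001 -0.982]
 [ 0.982  0.    -0.191]
 [ 0.    -1.     0.001]]
tool-frame rel pivot [-0.0455 -0.2218  0.1004] yaw of x 101.02605565229499 fixture [-0.0997 -0.1215  0.2219]
```

Request:
jog_arm --series '[[[0,0.04,0],[0,0,0],0],[[0,0.04,0],[0,0,0],0],[[0,0.04,0],[0,0,0],0],[[0,0.03,0],[0,0,0],0],[[0,0.016,0],[0,0,0],0],[[0,0,0],[0,0,0],0]]'

```text
time_s: 2.6
tcp_pos: [0.5135, -0.1169, 0.0554]
ee_rot: [[-0.189, -0.003, -0.982], [0.982, -0.0, -0.189], [0.0, -1.0, 0.003]]
wrist_force: [1.2, 0.7, 0.1]
gripper_width: 0.004
```

Request:
jog_arm --series '[[[0.01,0,0],[0,0,0],0],[[0.008,0,0],[0,0,0],0],[[0.0106,0,0.0022],[0,6,0],0],[[0.0106,0,0.0022],[0,6,0],0],[[0,0,0],[0,0,0],0]]'

```text
time_s: 3.22
tcp_pos: [0.5043, -0.0773, 0.0574]
ee_rot: [[0.016, 0.001, -1.0], [1.0, 0.0, 0.016], [0.0, -1.0, -0.001]]
wrist_force: [0.8, -0.7, -0.6]
gripper_width: 0.005
```

```bash
python3 st.py
```

```text
3.225 [ 0.5043 -0.0773  0.0574] [ 0.8 -0.7 -0.6] 0.004694371653460252 
 [[ 0.016  0.001 -1.   ]
 [ 1.     0.     0.016]
 [ 0.    -1.    -0.001]]
tool-frame rel pivot [-0.0271 -0.0575  0.0994] yaw of x 89.09023882698563 fixture [-0.1029 -0.0818  0.0574]
```

Request:
jog_arm --series '[[[0.0106,0,0.0022],[0,6,0],0],[[0.0106,0,0.0022],[0,6,0],0],[[0.0106,0,0.0022],[0,6,0],0],[[0.0106,0,0.0022],[0,6,0],0],[[0.0106,0,0.0022],[0,6,0],0],[[0.0106,0,0.0022],[0,6,0],0],[[0.0106,0,0.0022],[0,6,0],0],[[0.0106,0,0.0022],[0,6,0],0],[[0.0106,0,0.0022],[0,6,0],0],[[0,0,0],[0,0,0],0]]'

```text
time_s: 4.47
tcp_pos: [0.5264, 0.0135, 0.0568]
ee_rot: [[0.818, 0.001, -0.575], [0.575, 0.0, 0.818], [0.001, -1.0, -0.0]]
wrist_force: [0.1, -0.3, -0.3]
gripper_width: 0.009
```

```bash
python3 st.py; python3 - <<'E'
from h import *
a=[]
for n,(x,y,w,h) in(('scene',(240,190,160,150)),('top',(250,180,160,150))):
    a.append(cv2.resize(capture(n)[y:y+h,x:x+w,::-1],None,fx=2.5,fy=2.5,interpolation=cv2.INTER_CUBIC))
cv2.imwrite('pics/m1.png',np.hstack(a))
E
```

```text
4.475 [0.5264 0.0135 0.0568] [ 0.1 -0.3 -0.3] 0.008570787124508818 
 [[ 0.818  0.001 -0.575]
 [ 0.575  0.     0.818]
 [ 0.001 -1.    -0.   ]]
tool-frame rel pivot [-0.0261 -0.0569  0.0982] yaw of x 35.110275245512724 fixture [-0.0646  0.0035  0.0568]
```

View pics/m1.png

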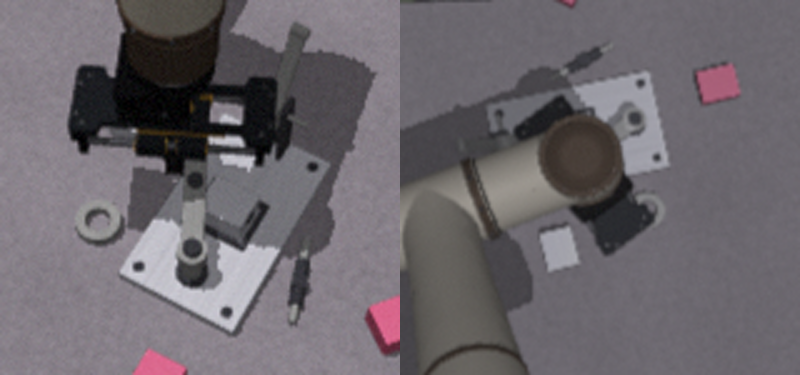

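The strap follows the finger and the body stays clear of the lever. Next, the last 24°.

Request:
jog_arm --series '[[[0.0106,0,0.0022],[0,6,0],0],[[0.0106,0,0.0022],[0,6,0],0],[[0.0106,0,0.0022],[0,6,0],0],[[0.007,0,0.0015],[0,4,0],0],[[0,0,0],[0,0,0],0]]'

```text
time_s: 5.2
tcp_pos: [0.563, 0.0128, 0.0536]
ee_rot: [[0.966, -0.013, -0.26], [0.26, 0.058, 0.964], [0.002, -0.998, 0.059]]
wrist_force: [-0.3, 0.5, -0.1]
gripper_width: 0.008
```

Request:
jog_arm --series '[[[0.002,0,0],[0,1,0],0],[[0.001,0,0],[0,1,0],0],[[0,0,0],[0,0,0],0]]'

```text
time_s: 5.58
tcp_pos: [0.566, 0.0096, 0.0529]
ee_rot: [[0.972, -0.017, -0.235], [0.236, 0.069, 0.969], [0.0, -0.997, 0.071]]
wrist_force: [-0.1, 0.3, -0.3]
gripper_width: 0.008
```

```bash
python3 st.py
```

```text
5.575 [0.566  0.0096 0.0529] [-0.1  0.3 -0.3] 0.0079875085873594 
 [[ 0.972 -0.017 -0.235]
 [ 0.236  0.069  0.969]
 [ 0.    -0.997  0.071]]
tool-frame rel pivot [-0.0227 -0.0478  0.0723] yaw of x 13.62327119815132 fixture [-0.0263 -0.0077  0.0529]
```

```bash
python3 - <<'E'
from h import *
s=sense()
for k in('joints','effort','wrist_force','moment'):print(k,s[k].round(2))
cv2.imwrite('pics/m2.png',cv2.resize(capture('scene')[60:360,150:450,::-1],(600,600),interpolation=cv2.INTER_CUBIC))
E
```

```text
joints [  14.99   27.06  -17.07   -5.7   -45.9  -177.4 ]
effort [ 8.000e-02 -3.887e+01  1.482e+01  3.070e+00  2.400e-01 -1.000e-02]
wrist_force [-0.13  0.35 -0.32]
moment [-0.37  0.26  0.02]
```

View pics/m2.png

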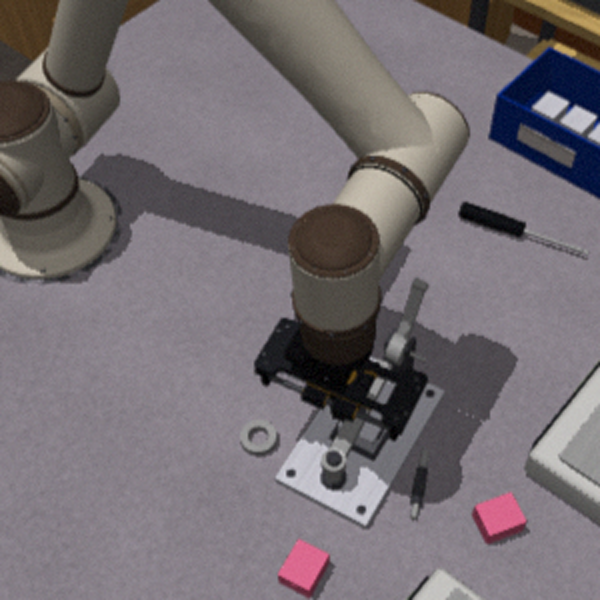

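Joint 6 hit its limit, which tilted the tool. I'll back off, lift, turn half round (same finger shape), and finish the push from there.

Request:
jog_arm --series '[[[-0.02,0,0],[0,0,0],0],[[-0.01,0,0],[0,-5,0],0],[[0,-0.03,0],[-4,0,0],0],[[0,-0.04,0],[0,0,0],0],[[0,-0.04,0],[0,-5,0],0],[[0,0,0],[0,-10.6,0],0],[[0,0,0],[0,-10.6,0],0],[[0,0,0],[0,-10.6,0],0],[[0,0,0],[0,-10.6,0],0],[[0,0,0],[0,-10.6,0],0]]'

```text
time_s: 6.88
tcp_pos: [0.5386, -0.0028, 0.1631]
ee_rot: [[0.221, 0.006, -0.975], [0.975, 0.01, 0.221], [0.011, -1.0, -0.004]]
wrist_force: [-0.2, 1.4, 0.2]
gripper_width: 0.003
```

Request:
jog_arm --series '[[[0,0,0],[0,-10.6,0],0],[[0,0,0],[0,-10.6,0],0],[[0,0,0],[0,-10.6,0],0],[[0,0,0],[0,-10.6,0],0],[[0,0,0],[0,-10.6,0],0],[[0,0,0],[0,-10.6,0],0],[[0,0,0],[0,-10.6,0],0],[[0,0,0],[0,-10.6,0],0],[[0,0,0],[0,-10.6,0],0],[[0,0,0],[0,-10.6,0],0]]'

```text
time_s: 8.12
tcp_pos: [0.5386, -0.0028, 0.1631]
ee_rot: [[-0.998, 0.006, 0.057], [-0.057, 0.01, -0.998], [-0.006, -1.0, -0.01]]
wrist_force: [-0.3, -0.4, 0.7]
gripper_width: 0.003
```

```bash
python3 st.py;python3 -c "
from h import *
print(sense()['joints'])"
```

```text
8.125 [ 0.5386 -0.0028  0.1631] [-0.3 -0.4  0.7] 0.002739860883573068 
 [[-0.998  0.006  0.057]
 [-0.057  0.01  -0.998]
 [-0.006 -1.    -0.01 ]]
tool-frame rel pivot [ 0.0617 -0.163  -0.0542] yaw of x -176.75069530787704 fixture [-0.0556 -0.0149  0.1631]
[ 16.68357201  16.52197021 -16.73825893  -0.54875337 -56.25466224
 -13.1295802 ]
```

Request:
jog_arm --series '[[[0,0,-0.02],[0,-7.2,0],0],[[0,0,-0.02],[0,0,0],0],[[0,0.04,0],[0,0,0],0],[[0,0.04,0],[0,0,0],0],[[0,0.026,0],[0,0,0],0],[[0,0,0],[0,0,0],0],[[-0.01,0,0],[0,0,0],0],[[-0.01,0,0],[0,0,0],0],[[-0.006,0,0],[0,0,0],0],[[0,0,0],[0,0,0],0]]'

```text
time_s: 9.38
tcp_pos: [0.5605, 0.0424, 0.0577]
ee_rot: [[-0.985, 0.005, 0.175], [-0.175, 0.01, -0.985], [-0.007, -1.0, -0.009]]
wrist_force: [0.4, 0.1, -0.6]
gripper_width: 0.003
```

```bash
python3 st.py
```

```text
9.375 [0.5605 0.0424 0.0577] [ 0.4  0.1 -0.6] 0.0026621306382891502 
 [[-0.985  0.005  0.175]
 [-0.175  0.01  -0.985]
 [-0.007 -1.    -0.009]]
tool-frame rel pivot [ 0.0262 -0.057  -0.1009] yaw of x -169.94205823852428 fixture [-0.0258  0.0255  0.0577]
```

Nominally home; I creep on to feel the stop.

Request:
jog_arm --series '[[[-0.001,0,0],[0,0,0],0],[[-0.001,0,0],[0,0,0],0],[[0,0,0],[0,0,0],0]]'

```text
time_s: 9.75
tcp_pos: [0.5614, 0.0425, 0.0573]
ee_rot: [[-0.985, 0.004, 0.175], [-0.175, 0.01, -0.985], [-0.005, -1.0, -0.009]]
wrist_force: [-1.4, 0.2, 0.8]
gripper_width: 0.002
```

Request:
jog_arm --series '[[[-0.001,0,0],[0,0,0],0],[[-0.001,0,0],[0,0,0],0],[[0,0,0],[0,0,0],0]]'

```text
time_s: 10.12
tcp_pos: [0.5636, 0.0429, 0.0573]
ee_rot: [[-0.985, 0.004, 0.175], [-0.175, 0.01, -0.985], [-0.006, -1.0, -0.009]]
wrist_force: [-0.6, 0.2, 0.6]
gripper_width: 0.005
```

Request:
jog_arm --series '[[[-0.001,0,0],[0,0,0],0],[[-0.001,0,0],[0,0,0],0],[[0,0,0],[0,0,0],0]]'

```text
time_s: 10.5
tcp_pos: [0.5655, 0.0433, 0.0573]
ee_rot: [[-0.985, 0.004, 0.175], [-0.175, 0.01, -0.985], [-0.006, -1.0, -0.009]]
wrist_force: [-0.8, 0.9, 0.5]
gripper_width: 0.004
```

Request:
jog_arm --series '[[[-0.001,0,0],[0,0,0],0],[[0,0,0],[0,0,0],0]]'

```text
time_s: 10.75
tcp_pos: [0.566, 0.0434, 0.0572]
ee_rot: [[-0.985, 0.003, 0.175], [-0.175, 0.01, -0.985], [-0.005, -1.0, -0.009]]
wrist_force: [-1.6, 0.9, 0.8]
gripper_width: 0.008
```

Request:
jog_arm --series '[[[-0.001,0,0],[0,0,0],0],[[0,0,0],[0,0,0],0]]'

```text
time_s: 11.0
tcp_pos: [0.5666, 0.0435, 0.057]
ee_rot: [[-0.985, 0.002, 0.174], [-0.174, 0.01, -0.985], [-0.004, -1.0, -0.009]]
wrist_force: [-5.4, 0.3, 1.6]
gripper_width: 0.005
```

Request:
jog_arm --series '[[[-0.001,0,0],[0,0,0],0],[[0,0,0],[0,0,0],0]]'

```text
time_s: 11.25
tcp_pos: [0.567, 0.0436, 0.0569]
ee_rot: [[-0.985, 0.001, 0.174], [-0.174, 0.009, -0.985], [-0.002, -1.0, -0.009]]
wrist_force: [-6.1, 2.9, 1.3]
gripper_width: 0.007
```

Request:
jog_arm --series '[[[-0.001,0,0],[0,0,0],0],[[0,0,0],[0,0,0],0]]'

```text
time_s: 11.5
tcp_pos: [0.5674, 0.0437, 0.0567]
ee_rot: [[-0.985, -0.0, 0.174], [-0.174, 0.009, -0.985], [-0.001, -1.0, -0.009]]
wrist_force: [-5.9, 2.7, 0.9]
gripper_width: 0.006
```

```bash
python3 st.py; python3 - <<'E'
from h import *
p=np.load('p.npy')
im=capture('scene')[:,:,::-1].copy()
W=lambda P:(Rz(p[2])@np.array(P).T).T+[p[0],p[1],0]
big=cv2.resize(im[190:340,240:400],None,fx=5,fy=5,interpolation=cv2.INTER_CUBIC)
P=proj('scene',W([[0,-.075,.075],[0,0,.075],[0,.081,.068],[-.011,.081,.068],[.011,.081,.068],[-.011,0,.068],[.011,0,.068]]))
for u in P: cv2.circle(big,tuple(int(v) for v in (u-[240,190]+.5)*5),4,(0,0,255),1)
cv2.imwrite('pics/m3.png',big[:600])
E
```

```text
11.5 [0.5674 0.0437 0.0567] [-5.9  2.7  0.9] 0.00625319658378135 
 [[-0.985 -0.     0.174]
 [-0.174  0.009 -0.985]
 [-0.001 -1.    -0.009]]
tool-frame rel pivot [ 0.0196 -0.0558 -0.101 ] yaw of x -169.97281543149177 fixture [-0.0188  0.0256  0.0567]
```

View pics/m3.png

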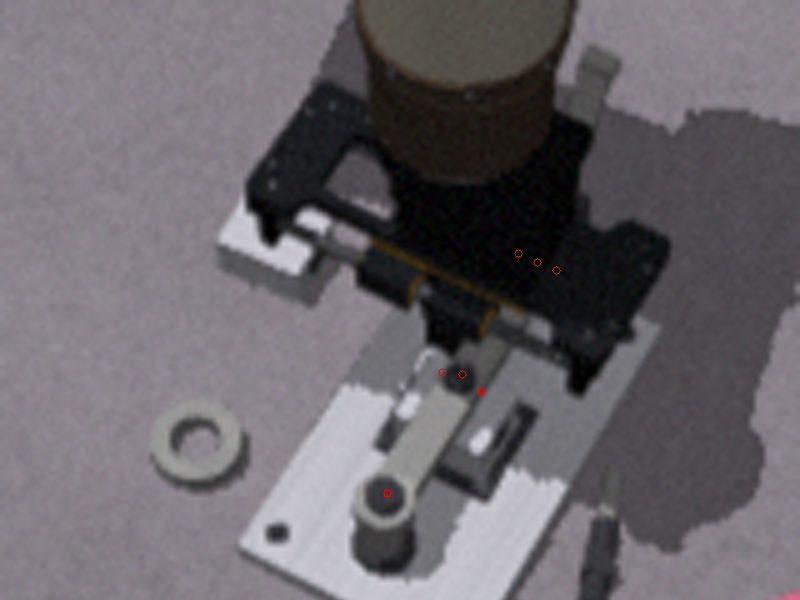

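The strap is home: the pad nut sits on the predicted home position at crop (462,375), and the stop force holds at about 6 N. Next I retreat, rise, and go behind the lever.

Request:
jog_arm --series '[[[0.02,0,0],[0,0,0],0],[[0,-0.03,0],[0,0,0],0],[[0,-0.045,0],[0,0,0],0],[[0,-0.045,0],[0,0,0],0],[[-0.02,0,-0.03],[0,0,0],0],[[-0.019,0,-0.03],[0,0,0],0],[[0,0,-0.017],[0,0,0],0],[[0,0,0],[0,0,0],0]]'

```text
time_s: 12.55
tcp_pos: [0.5744, 0.1226, 0.1782]
ee_rot: [[-0.984, 0.005, 0.176], [-0.176, 0.01, -0.984], [-0.007, -1.0, -0.009]]
wrist_force: [0.1, -0.5, 0.4]
gripper_width: 0.007
```

```bash
python3 st.py; python3 - <<'E'
from h import *
im=capture('scene')[:,:,::-1]
big=cv2.resize(im[150:300,260:420],None,fx=4,fy=4,interpolation=cv2.INTER_CUBIC)
cv2.imwrite('pics/m4.png',big)
E
```

```text
12.55 [0.5744 0.1226 0.1782] [ 0.1 -0.5  0.4] 0.0068031553257238125 
 [[-0.984  0.005  0.176]
 [-0.176  0.01  -0.984]
 [-0.007 -1.    -0.009]]
tool-frame rel pivot [-0.0026 -0.1766 -0.1785] yaw of x -169.8423218955609 fixture [0.0025 0.102  0.1782]
```

View pics/m4.png

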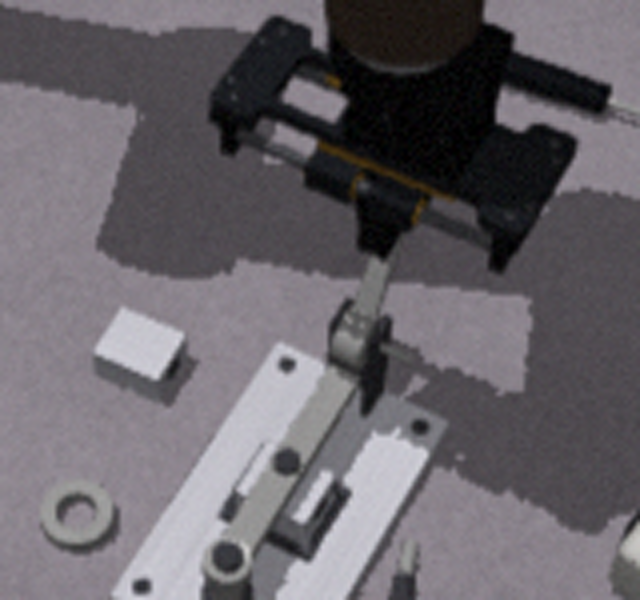

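Strap home, at crop (340,370) to (225,560); the finger is in front of the lever and centred. Now I push the lever.

Request:
jog_arm --series '[[[0.002,0.018,0],[0,0,0],0],[[0,0,-0.012],[0,0,0],0],[[0,0,-0.008],[0,0,0],0],[[0,0.005,-0.0075],[0,0,0],0],[[0,0.0056,-0.0072],[0,0,0],0],[[0,0,0],[0,0,0],0]]'

```text
time_s: 13.35
tcp_pos: [0.5664, 0.1568, 0.1497]
ee_rot: [[-0.984, 0.005, 0.175], [-0.175, 0.01, -0.984], [-0.006, -1.0, -0.01]]
wrist_force: [-0.2, -1.3, 1.4]
gripper_width: 0.009
```

Request:
jog_arm --series '[[[0,0.0077,-0.0068],[0,0,0],0],[[0,0.0082,-0.0068],[0,0,0],0],[[0,0,0],[0,0,0],0]]'

```text
time_s: 13.72
tcp_pos: [0.5638, 0.1704, 0.133]
ee_rot: [[-0.985, 0.004, 0.175], [-0.175, 0.01, -0.984], [-0.005, -1.0, -0.009]]
wrist_force: [0.3, -0.9, 1.2]
gripper_width: 0.002
```

```bash
python3 st.py
```

```text
13.725 [0.5638 0.1704 0.133 ] [ 0.3 -0.9  1.2] 0.002434263460881003 
 [[-0.985  0.004  0.175]
 [-0.175  0.01  -0.984]
 [-0.005 -1.    -0.009]]
tool-frame rel pivot [ 1.000e-04 -1.309e-01 -2.270e-01] yaw of x -169.9057018081516 fixture [0.0008 0.1508 0.133 ]
```

Request:
jog_arm --series '[[[0,0.0095,-0.005],[0,0,0],0],[[0,0.0095,-0.004],[0,0,0],0],[[0,0,0],[0,0,0],0]]'

```text
time_s: 14.1
tcp_pos: [0.5623, 0.179, 0.1139]
ee_rot: [[-0.985, 0.003, 0.175], [-0.175, 0.01, -0.985], [-0.005, -1.0, -0.009]]
wrist_force: [0.4, -0.3, -0.2]
gripper_width: 0.007
```

Request:
jog_arm --series '[[[0,0.005,-0.002],[0,0,0],0],[[0,0.005,0],[0,0,0],0],[[0,0,0],[0,0,0],0]]'

```text
time_s: 14.48
tcp_pos: [0.5622, 0.181, 0.1047]
ee_rot: [[-0.985, 0.004, 0.175], [-0.175, 0.011, -0.985], [-0.006, -1.0, -0.01]]
wrist_force: [0.1, -0.4, -0.1]
gripper_width: 0.004
```

```bash
python3 st.py
```

```text
14.475 [0.5622 0.181  0.1047] [ 0.1 -0.4 -0.1] 0.0044103127827929516 
 [[-0.985  0.004  0.175]
 [-0.175  0.011 -0.985]
 [-0.006 -1.    -0.01 ]]
tool-frame rel pivot [ 1.000e-04 -1.024e-01 -2.376e-01] yaw of x -169.9464429925872 fixture [0.0012 0.1616 0.1047]
```

```bash
python3 - <<'E'
from h import *
a=[]
for n,(x,y,w,h) in(('scene',(300,170,120,120)),('top',(240,190,120,120))):
    a.append(cv2.resize(capture(n)[y:y+h,x:x+w,::-1],(400,400),interpolation=cv2.INTER_CUBIC))
cv2.imwrite('pics/m5.png',np.hstack(a))
E
```

```text
(no output)
```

View pics/m5.png

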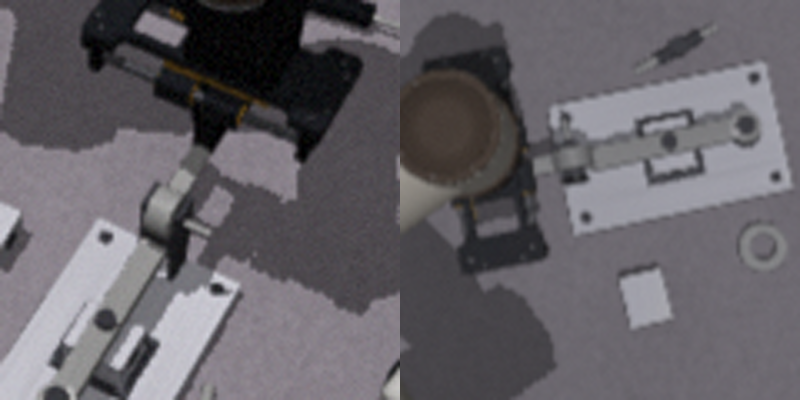

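The strap is still home and the lever is lowered under the fingertip, but there is no contact force now. I press further down in small steps.

Request:
jog_arm --series '[[[0,0.002,0],[0,0,0],0],[[0,0,0],[0,0,0],0]]'

```text
time_s: 14.82
tcp_pos: [0.5623, 0.1808, 0.1036]
ee_rot: [[-0.985, 0.004, 0.175], [-0.175, 0.01, -0.985], [-0.006, -1.0, -0.009]]
wrist_force: [-2.5, 1.0, 3.7]
gripper_width: 0.005
```

Request:
jog_arm --series '[[[0,0.002,0],[0,0,0],0],[[0,0,0],[0,0,0],0]]'

```text
time_s: 15.08
tcp_pos: [0.5624, 0.1809, 0.1031]
ee_rot: [[-0.984, 0.005, 0.176], [-0.176, 0.01, -0.984], [-0.007, -1.0, -0.009]]
wrist_force: [-4.7, 0.8, 11.2]
gripper_width: 0.009
```

Request:
jog_arm --series '[[[0,0.0015,0],[0,0,0],0],[[0,0,0],[0,0,0],0]]'

```text
time_s: 15.32
tcp_pos: [0.5625, 0.181, 0.1029]
ee_rot: [[-0.984, 0.006, 0.176], [-0.176, 0.01, -0.984], [-0.008, -1.0, -0.009]]
wrist_force: [-8.1, 0.4, 15.9]
gripper_width: 0.006
```

Request:
jog_arm --series '[[[0,0.002,0],[0,0,0],0],[[0,0.001,0],[0,0,0],0],[[0,0,0],[0,0,0],0]]'

```text
time_s: 15.7
tcp_pos: [0.5627, 0.181, 0.1023]
ee_rot: [[-0.984, 0.007, 0.177], [-0.177, 0.01, -0.984], [-0.009, -1.0, -0.009]]
wrist_force: [-12.1, -0.0, 28.0]
gripper_width: 0.009
```

Request:
jog_arm --series '[[[0,-0.03,0],[0,0,0],0],[[0,-0.05,0],[0,0,0],0],[[0,-0.05,0],[0,0,0],0],[[0.03,0,0.03],[0,0,0],0],[[0.04,0,0.04],[0,0,0],0],[[0.04,0,0.04],[0,0,0],0],[[0.03,-0.02,0.03],[0,0,0],0],[[0,0,0],[0,0,0],0]]'

```text
time_s: 16.7
tcp_pos: [0.4474, 0.0152, 0.2459]
ee_rot: [[-0.985, 0.007, 0.172], [-0.172, 0.011, -0.985], [-0.009, -1.0, -0.01]]
wrist_force: [-0.1, 0.5, -0.4]
gripper_width: 0.006
```

```bash
python3 st.py; python3 - <<'E'
from h import *
p=np.load('p.npy')
W=lambda P:(Rz(p[2])@np.array(P).T).T+[p[0],p[1],0]
a=[]
for n,(x,y,w,h) in(('scene',(300,190,110,110)),('top',(255,190,110,110))):
    b=cv2.resize(capture(n)[y:y+h,x:x+w,::-1],(400,400),interpolation=cv2.INTER_CUBIC);f=400/110
    for q,c in((1.2,(0,255,255)),(1.45,(0,0,255))):
        u=proj(n,W([[0,.092+.096*np.sin(q),.09+.096*np.cos(q)]]))[0]
        cv2.circle(b,tuple(int(v) for v in (u-[x,y]+.5)*f),4,c,1)
    a.append(b)
cv2.imwrite('pics/m6.png',np.hstack(a))
E
```

```text
16.7 [0.4474 0.0152 0.2459] [-0.1  0.5 -0.4] 0.005851967940521998 
 [[-0.985  0.007  0.172]
 [-0.172  0.011 -0.985]
 [-0.009 -1.    -0.01 ]]
tool-frame rel pivot [ 0.1407 -0.2463 -0.0954] yaw of x -170.0807554775647 fixture [-0.142   0.0195  0.2459]
```

View pics/m6.png

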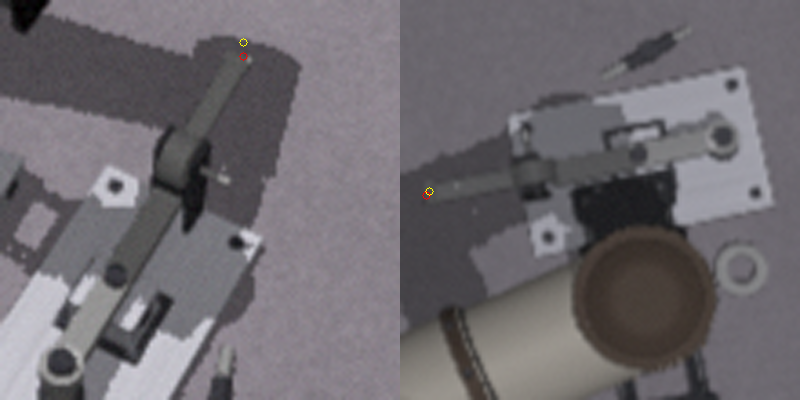

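The lever end lies on the 1.45 rad prediction (red) in the scene view, at crop (245,56), with the strap home and the arm clear. I hand in.

```bash
python3 -c "
from station import *
print(finish_job())"
```

```text
the job is handed in; nothing more can be done
None
```

I swung the strap home with the shut fingers, then pushed the cam lever down to its stop, and handed the job in at about 17 s. `finish_job()` gives no verdict, so whether it passed is not confirmed.

**What my last checks showed:**
- **Strap:** The strap met its stop at a steady 6 N or so. Its pad nut lay on the predicted home position while the lever was still up, and it was still there in the last picture.
- **Lever:** The push-down force rose stiffly to 28 N with almost no travel, with the fingertip where the stop should be (about 83°). The lever end then matched the fully-down prediction in the scene view. The top view could not tell 1.2 from 1.45 rad.
- **Arm and surroundings:** The arm ended clear of everything, with the wrist force near zero. The spare block, ring gauge and plug gauge looked unmoved.

**What went wrong or could not be checked:**
- **Joint 6 limit:** Late in the swing the last joint reached its limit and the tool tilted about 4°. I backed off, turned the tool half round and finished the push.
- **Low lever force:** For part of the lever push the finger read almost no force, less than the expected 4 N. The stiff stop and the final picture still point to the lever being fully down.
- **Finger thickness:** The fingertip is thinner than I assumed, about 16 mm rather than 30, so the strap needed about 7 mm more push than planned.
- **Pad force:** I could not measure the pad's force on the block directly.

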